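# Find the proud glass foot of a lamp base by touch and press it level

## Robot

A 6-joint arm with a two-finger parallel gripper is mounted at the origin on the work surface. World frame = base frame: x ahead of the robot, y to its left, z up, the work surface at z = 0. Lengths are in m, angles in rad, forces in N, time in s.
With the tool pointing down it reaches from about 0.35 to 0.975 m from the base axis. Payload 4.9 kg.
Tool frame: the origin (TCP) lies where the fingers leave the gripper's body, on its centre line; the fingertips stand 73 mm ahead of it and the grasp point (between the pads) lies 54 mm ahead of it; z points along the fingers, y is the direction in which the jaws open and shut (so a half turn about z gives the same grasp; the last joint's range is limited). The gripper opens to 85 mm and grips with 20 to 120 N. Pads are 22 mm wide; open, the fingers measure 114 mm over their backs; the gripper's body (76 mm by 85 mm) begins 54 mm behind the grasp point. The pads swing forward as they close: fully open they stand 13 mm farther back than shut.
Start: joints at [1.179, 0.053, 1.613, -0, 1.476, -0.119], TCP at [0.168, 0.602, 0.304] pointing down, gripper open.
Joint ranges: [-3.01, 3.01], [-1.01, 2.22], [0.06, 2.58], [-1.02, 4.17], [0.09, 2.62], [-3.14, 3.14]. Speed limits (rad/s): [2.57, 2.57, 3.14, 3.14, 3.14, 3.14].

## Interface

Orientations are given as a rotation vector (axis times angle).
In Python, from station import monitor, vision, workorder gives the robot as it stands.
- The arm moves only by the tool arm_command, never from a script. Its argument "rows" is text: rows parted by semicolons, each of 6 numbers parted by spaces: the shift along the world's x, y, z in mm, then the turn, a rotation vector about the world's x, y, z in degrees. In form: tx ty tz wx wy wz; .... A call has 1 to 12 rows; each row is the pose to reach, as a shift and turn from the pose measured when the call began; what a row does not reach only later rows make up. A row lasts 1/8 s, in which the tool goes at most 62.5 mm and 10.7 degrees, less where a joint would pass 70% of its speed; a pose out of reach is approached as far as the arm can. A call with a gripper value outside its range is refused whole. "jaw" is the opening, from 0 (shut) to 1 (fully open), set as the call begins (left out, the last holds). The fingers move at their own pace and stop on an object; "squeeze" is the grip in N (left out, the last holds). Time passes only in rows, so rows that repeat a pose let the fingers close. It gives the time, the measured TCP pose, the force and the opening at its end, in the units of the state.
- monitor.get_obs(): the state, without advancing time (a new reading comes with each control period).
- vision.get_image(name): name is "side" or "top" or "wrist"; returns a dict with "frame" (480x640x3 uint8, red, green, blue), "vfov" (degrees; the focal length in pixels is half the picture's height over the tangent of half this angle, whatever the lens; pixels are square), "cx", "cy" (the principal point, pixels), "distortion" ([k1, k2, p1, p2, k3] as OpenCV has them; the pictures are not rectified), "R" (3x3) and "t" (3): a world point X has camera coordinates R X + t; the wrist camera has in their place "T_tool_cam" (4x4, takes a point from camera to tool coordinates, whose origin is the TCP and whose axes are the flange's). Camera axes: x right, y down, z forward; pixel columns grow to the right and rows downward; lengths in m; the calibration is good to about 2 mm. A picture is of the moment at which its call begins: read the wrist's pose just before it. There is no depth.
- workorder.finish_job(): hands the job in, once; it reports no verdict.
The state is a dict: "t": time; "q": joint angles; "dq": joint speeds; "effort": joint torques, N m; "tool_pos": TCP position; "tool_rot": TCP orientation; "contact_force": force on the tool from outside, world axes, zero at the start; "wrist_torque": the same for the moment, N m; "opening": finger opening in m.
Only numpy, scipy, OpenCV 4.12 (cv2) and the standard library are available. Lean on these libraries where they do the work, as an engineer would, in place of code of your own. Each camera call takes 0.05 s, during which the arm holds its last target. There are 200 camera calls.

## Task

The lamp base lies upside down on the stand and wobbles because one of its five glass feet stands a few millimetres proud. Using the brass probe, not the fingers, feel for the foot that is high and gently press it in until it is level with the others, without driving any foot too deep. Then put the probe back upright in its holder, and leave the other things on the bench alone.

Things in the scene. Friction and masses are not known exactly. Their poses are not given: they have to be found in the camera images.
- stand: fixed wooden turntable stand, 150 mm dia.; origin on the bench under its centre, z up. On its column sits the lamp base: a dark steel disc, 180 mm dia., 6 mm thick, underside up and level, centred on the stand. The disc's height is adjustable and differs from day to day: its upper face is 52 to 64 mm above the bench. Five glass feet of 26 mm dia. stand out of the disc, on a circle of 60 mm radius, 72 degrees apart; when level their tops are 10 mm above the disc.
- holder: fixed dark wooden block 64 x 64 x 80 mm with an upright 14 mm hole through its middle, for the probe; origin under its centre on the bench
- holder_hole0 (a point): centre of the hole's mouth, in the top face of the holder (80 mm above the bench)
- probe: loose brass probe standing upright in the holder, about 90 g; origin at its round-ended tip, z along it up to the handle. Shaft 8 mm dia. from 0 to 70 mm, brass collar 24 mm dia. from 70 to 76 mm, round yellow handle 18 mm dia. from 76 to 136 mm. Hung in the holder, the collar rests on the block and the tip is 10 mm above the bench.
- spool: bystander: copper wire spool, 60 mm dia., 48 mm high; origin under its centre
- jar: bystander: amber glass jar, 60 mm dia., 85 mm high; origin under its centre
- pliers: bystander: pliers with yellow handles lying flat, about 185 mm long, 12 mm high; origin at the bench beneath the joint of the jaws
- place1 (a point): centre of foot place 1 of 5, 62 mm above the bench: the lowest height that a level foot's top can have here. The real tops lie 0 to 12 mm above this point (as the disc is set), the proud one 3 to 4 mm more: only touch tells exactly.
- place2 (a point): centre of foot place 2 of 5, 62 mm above the bench: the lowest height that a level foot's top can have here. The real tops lie 0 to 12 mm above this point (as the disc is set), the proud one 3 to 4 mm more: only touch tells exactly.
- place3 (a point): centre of foot place 3 of 5, 62 mm above the bench: the lowest height that a level foot's top can have here. The real tops lie 0 to 12 mm above this point (as the disc is set), the proud one 3 to 4 mm more: only touch tells exactly.
- place4 (a point): centre of foot place 4 of 5, 62 mm above the bench: the lowest height that a level foot's top can have here. The real tops lie 0 to 12 mm above this point (as the disc is set), the proud one 3 to 4 mm more: only touch tells exactly.
- place5 (a point): centre of foot place 5 of 5, 62 mm above the bench: the lowest height that a level foot's top can have here. The real tops lie 0 to 12 mm above this point (as the disc is set), the proud one 3 to 4 mm more: only touch tells exactly.
- proud_foot (a joint): 26 mm dia. sea-green glass push-in foot, flat on top, one of five that look alike; which of the five places it has is not known. Joint value in m: 0 = level, positive = pushed in too deep, negative = standing proud, limits -0.005 and +0.006. It is a stiff push fit: it stays put under less than about 15 N (a touch of 2 to 6 N made slowly is harmless), slides down while pressed with more, and never comes back up. This is the foot that stands proud at the start, by 3 to 4 mm.
- good_foot_a (a joint): 26 mm dia. sea-green glass push-in foot, flat on top, one of five that look alike; which of the five places it has is not known. Joint value in m: 0 = level, positive = pushed in too deep, negative = standing proud, limits -0.005 and +0.006. It is a stiff push fit: it stays put under less than about 15 N (a touch of 2 to 6 N made slowly is harmless), slides down while pressed with more, and never comes back up. This one is level (within 0.3 mm) at the start.
- good_foot_b (a joint): 26 mm dia. sea-green glass push-in foot, flat on top, one of five that look alike; which of the five places it has is not known. Joint value in m: 0 = level, positive = pushed in too deep, negative = standing proud, limits -0.005 and +0.006. It is a stiff push fit: it stays put under less than about 15 N (a touch of 2 to 6 N made slowly is harmless), slides down while pressed with more, and never comes back up. This one is level (within 0.3 mm) at the start.
- good_foot_c (a joint): 26 mm dia. sea-green glass push-in foot, flat on top, one of five that look alike; which of the five places it has is not known. Joint value in m: 0 = level, positive = pushed in too deep, negative = standing proud, limits -0.005 and +0.006. It is a stiff push fit: it stays put under less than about 15 N (a touch of 2 to 6 N made slowly is harmless), slides down while pressed with more, and never comes back up. This one is level (within 0.3 mm) at the start.
- good_foot_d (a joint): 26 mm dia. sea-green glass push-in foot, flat on top, one of five that look alike; which of the five places it has is not known. Joint value in m: 0 = level, positive = pushed in too deep, negative = standing proud, limits -0.005 and +0.006. It is a stiff push fit: it stays put under less than about 15 N (a touch of 2 to 6 N made slowly is harmless), slides down while pressed with more, and never comes back up. This one is level (within 0.3 mm) at the start.
Things that resemble listed ones, but are neither listed nor needed, are in the scene too. There is more than one size of the probe; the job needs the smallest. Leave any blue look-alike of the holder alone.

How it is judged:
By the outcome, as a careful person would: the job done as asked, in the order asked, and still so for the second after the job is handed in, with the robot touching nothing.
It also fails if it takes over 72 s, if anything falls off the work surface, if the arm or the gripper's body presses on something with over 40 N, if the wrist force passes 120 N, or if a joint passes its speed limit or range.

## Working session

There is one attempt and no reset: what is moved stays moved. The work goes in short steps, Python scripts to look and compute and a tool call to move; the robot and the scene stay as the last step left them, time stands still between calls to the robot, and variables do not carry over. Pictures are saved under pics/ and viewed, about 8 in all and at most 12, crops included, and the job is handed in when it is done.

Besides the shell and the picture viewer there is one more tool, called after ">>>" as name(argument=value, ...), one argument or row to a line, values as JSON. arm_command: Moves the arm, as the interface text tells. Its arguments: {"type":"object","properties":{"rows":{"type":"string"},"jaw":{"type":"number"},"squeeze":{"type":"number"}},"required":["rows"]}

```bash
mkdir -p pics
cat > h.py <<'E'
import numpy as np, cv2
from station import monitor, vision, workorder
from scipy.spatial.transform import Rotation as Ro
def cam(name):
    o=monitor.get_obs(); d=vision.get_image(name)
    f=240/np.tan(np.radians(d['vfov'])/2)
    K=np.array([[f,0,d['cx']],[0,f,d['cy']],[0,0,1.]])
    if name=='wrist':
        T=np.eye(4);T[:3,:3]=Ro.from_rotvec(o['tool_rot']).as_matrix();T[:3,3]=o['tool_pos']
        W=T@np.array(d['T_tool_cam']); R=W[:3,:3].T; t=-R@W[:3,3]
    else: R=np.array(d['R']);t=np.array(d['t'])
    return dict(im=d['frame'][:,:,::-1].copy(),K=K,D=np.array(d['distortion'],float),R=R,t=t,o=o)
def ray(c,px):
    u=cv2.undistortPoints(np.array(px,float).reshape(-1,1,2),c['K'],c['D']).reshape(-1,2)
    d=np.c_[u,np.ones(len(u))]@c['R']; return -c['R'].T@c['t'],d
def onplane(c,px,z):
    C,d=ray(c,px); return C+d*((z-C[2])/d[:,2])[:,None]
def proj(c,X):
    return cv2.projectPoints(np.array(X,float).reshape(-1,3),cv2.Rodrigues(c['R'])[0],c['t'],c['K'],c['D'])[0].reshape(-1,2)
E
python3 - <<'E'
from h import *
for n in('top','side'):
    c=cam(n);cv2.imwrite(f'pics/{n}0.png',c['im']);print(n,-c['R'].T@c['t'],c['R'].tolist(),c['K'][0,0])
print(monitor.get_obs())
E
```

```text
top [ 0.43676989 -0.01285479  1.1231086 ] [[-0.02802019670438378, -0.9995272090064643, -0.012658081702817205], [-0.9852241972922057, 0.029755220121678094, -0.16866507624709887], [0.16896197692551077, 0.007745019771313644, -0.9855921392859043]] 522.1079907393184
side [ 0.17350515 -0.83316641  0.7556686 ] [[0.8979886087067405, -0.4399885006943163, 0.005155374836038473], [-0.25547141902539805, -0.5308686982658201, -0.8080301846235096], [0.35826081657652964, 0.7242848503581457, -0.5891185303889165]] 546.7170503730667
{'t': 0.1, 'q': array([ 1.17905514e+00,  5.33288884e-02,  1.61418265e+00,  1.35928186e-05,
        1.47599786e+00, -1.18980575e-01]), 'dq': array([-3.05469773e-04, -9.49289972e-04, -2.47195265e-03,  3.79524425e-05,
        1.17941507e-03,  3.00604844e-04]), 'effort': array([ 2.15802015e-04, -3.94904959e+01, -3.71363354e+01, -8.19450543e-05,
        3.98740885e-03, -6.39597431e-06]), 'tool_pos': array([0.16818701, 0.6014928 , 0.30274673]), 'tool_rot': array([-4.27058670e-01, -3.11192750e+00,  2.90735373e-03]), 'contact_force': array([0.98095369, 0.63936151, 0.15736375]), 'wrist_torque': array([-0.03056885, -0.00956746, -0.03766827]), 'opening': 0.08499934565245455}
```

View pics/top0.png

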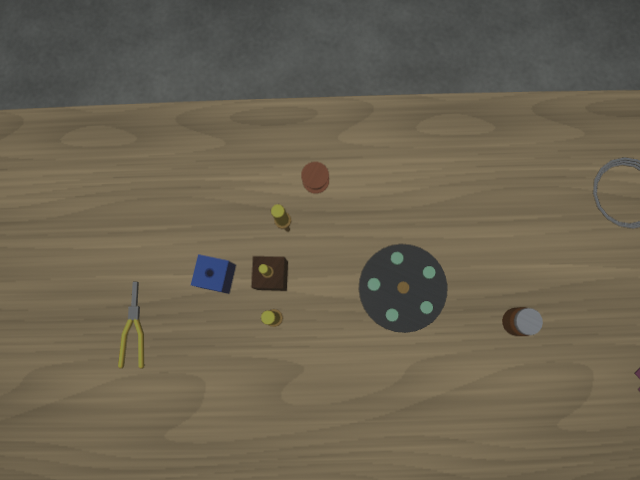

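View pics/side0.png

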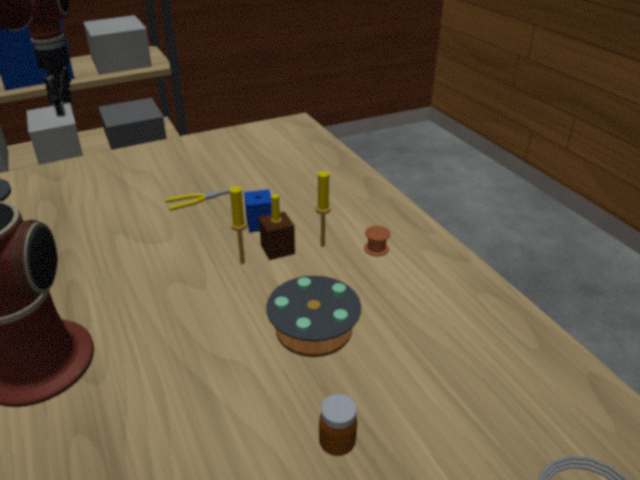

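The top view shows the dark holder at (270,273) with the small probe's handle top at (264,269). Two taller decoy probes stand at (278,211) and (268,318), the blue holder is at (210,273), and the disc is at (403,288) with five green feet. The side view agrees.

Run:
```python
from h import *
T=cam('top');S=cam('side')
def blobs(c,lo,hi,mn):
    m=cv2.inRange(cv2.cvtColor(c['im'],cv2.COLOR_BGR2HSV),lo,hi)
    n,l,st,ce=cv2.connectedComponentsWithStats(m)
    return [(ce[i].round(1),st[i]) for i in range(1,n) if st[i][4]>mn],m
g,_=blobs(T,(65,60,80),(95,255,255),40)
for z in(.066,.074):
  P=onplane(T,[b[0] for b in g],z); k=np.c_[2*P[:,:2],np.ones(len(P))]
  s=np.linalg.lstsq(k,(P[:,:2]**2).sum(1),rcond=None)[0]; ctr=s[:2]; print('T feet',z,P[:,:2].round(4).tolist(),'ctr',ctr,np.linalg.norm(P[:,:2]-ctr,axis=1).round(4))
g2,_=blobs(S,(65,60,80),(95,255,255),40)
for z in(.066,.074):
  P=onplane(S,[b[0] for b in g2],z); print('S feet',z,P[:,:2].round(4).tolist(),P.mean(0))
for n,c in(('T',T),('S',S)):
  y,_=blobs(c,(24,150,80),(34,255,255),20)
  for b in y: print(n,'yellow',b[0],b[1])
# holder
d,m=blobs(T,(0,60,0),(20,255,70),300)
for b in d: print('dark',b, onplane(T,[b[0]],.08))
print(onplane(T,[[264,269]],.146),onplane(S,[[276,198]],.146))
# tall ones : top of handle, two-view
def tri(a,b):
    C1,d1=ray(T,[a]);C2,d2=ray(S,[b]);A=np.c_[d1[0],-d2[0]];s=np.linalg.lstsq(A,C2-C1,rcond=None)[0]
    return (C1+s[0]*d1[0]+C2+s[1]*d2[0])/2
print('tall',tri((278,211),(323,174)),tri((268,318),(236,190)),'small',tri((264,269),(276,198)))
for n,c in(('t',T),('s',S)):
    cr=c['im'][170:360,200:380] if n=='t' else c['im'][150:280,200:380]
    cv2.imwrite(f'pics/c{n}.png',cv2.resize(cr,None,fx=3,fy=3,interpolation=cv2.INTER_CUBIC))
a=cv2.imread('pics/ct.png');b=cv2.imread('pics/cs.png');cv2.imwrite('pics/crop.png',cv2.convertScaleAbs(cv2.resize(np.vstack([a,b]),None,fx=.62,fy=.62),alpha=1.6))
```

```text
T feet 0.066 [[0.565, -0.1352], [0.5341, -0.1989], [0.5136, -0.0868], [0.4639, -0.1901], [0.4511, -0.1199]] ctr [ 0.50542477 -0.14622876] [0.0606 0.06   0.06   0.0604 0.0604]
T feet 0.074 [[0.5641, -0.1343], [0.5333, -0.1975], [0.513, -0.0862], [0.4637, -0.1887], [0.451, -0.1191]] ctr [ 0.5049052  -0.14521941] [0.0602 0.0595 0.0595 0.06   0.0599]
S feet 0.066 [[0.514, -0.0782], [0.5666, -0.1244], [0.4513, -0.1113], [0.5352, -0.1908], [0.4643, -0.1816]] [ 0.50627126 -0.13725123  0.066     ]
S feet 0.074 [[0.51, -0.0869], [0.562, -0.1326], [0.4481, -0.1197], [0.531, -0.1982], [0.461, -0.1891]] [ 0.50241124 -0.14532369  0.074     ]
T yellow [140.8 341.7] [136 320   7  41  64]
T yellow [122.3 356.2] [121 346   4  21  26]
S yellow [323.  189.3] [318 171  11  39 355]
S yellow [236.5 205.5] [230 186  14  41 391]
S yellow [185.8 200. ] [166 194  40  16 279]
S yellow [275.3 206.9] [272 194   7  27 156]
dark (array([270.4, 273.7]), array([252, 257,  36,  34, 990], dtype=int32)) [[0.53834187 0.1206996  0.08      ]]
[[0.54112315 0.1242502  0.146     ]] [[0.53930696 0.1175365  0.146     ]]
tall [0.64041588 0.09165237 0.19370196] [0.44959335 0.11121743 0.19190318] small [0.54184956 0.1248224  0.1413656 ]
```

View pics/crop.png

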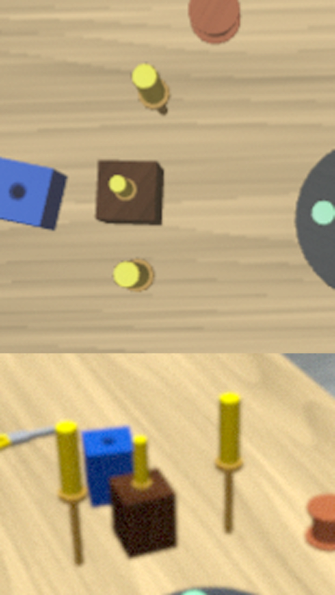

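The crop confirms that the small probe stands in the dark holder, with the tall decoys about 0.1 m away in x and their tops near z = 0.19. Next I move above the probe with the jaws opening along y.

>>> arm_command(
  rows="35 -46 0 0 0 2;70 -92 0 0 0 4;106 -137 0 0 0 6;142 -182 0 0 0 8;178 -228 0 0 0 10;213 -274 0 0 0 12;248 -320 0 0 0 14;284 -366 0 0 0 15.7;320 -412 0 0 0 15.7;355 -458 0 0 0 15.7;372 -480 0 0 0 15.7;372 -480 0 0 0 15.7",
  jaw=1,
  squeeze=40,
)

```text
t: 1.7
tool_pos: [0.541, 0.12, 0.3027]
tool_rot: [-0.003, -3.141, 0.002]
contact_force: [0.3, 0.6, -0.7]
opening: 0.086
```

Run:
```python
from h import *
c=cam('wrist');cv2.imwrite('pics/w1.png',cv2.convertScaleAbs(c['im'],alpha=1.4))
o=c['o'];print(o['t'],o['tool_pos'],Ro.from_rotvec(o['tool_rot']).as_matrix().round(4),-c['R'].T@c['t'],c['K'][0,0])
print(proj(c,[[.541,.123,.146],[.538,.121,.08],[.541,.123,.0]]))
```

```text
1.7 [0.54098187 0.12001776 0.30272326] [[-1.      0.002  -0.001 ]
 [ 0.002   1.     -0.0014]
 [ 0.001  -0.0014 -1.    ]] [0.46091495 0.11968971 0.37372351] 407.9021444562091
[[328.85860311 248.46810631]
 [324.93532493 215.20149726]
 [326.67254062 196.49501867]]
```

View pics/w1.png

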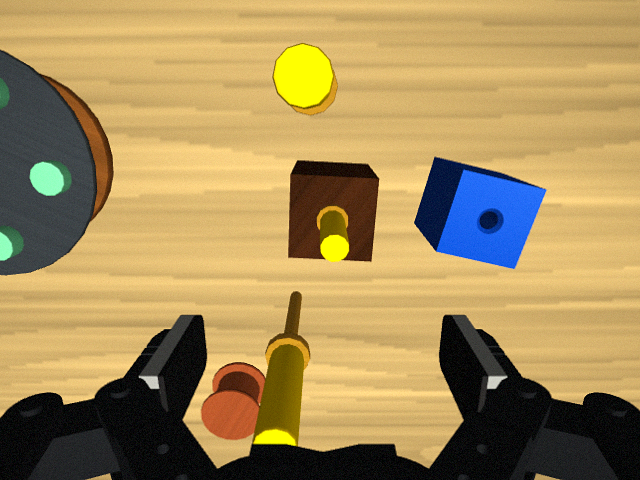

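The wrist view shows the handle top at (334,247) and the collar and holder centre at about (332,218). That puts the probe near (0.540, 0.126), so I descend there and grip.

>>> arm_command(
  rows="-1 6 -20 0 0 0;-1 6 -50 0 0 0;-1 6 -80 0 0 0;-1 6 -105 0 0 0;-1 6 -122 0 0 0;-1 6 -129 0 0 0;-1 6 -129 0 0 0",
)

```text
t: 2.62
tool_pos: [0.5392, 0.1275, 0.1735]
tool_rot: [0.0, -3.14, 0.001]
contact_force: [1.1, -0.3, 0.3]
opening: 0.0853
```

>>> arm_command(
  rows="0 0 0 0 0 0;0 0 0 0 0 0;0 0 0 0 0 0;0 0 0 0 0 0;0 0 0 0 0 0;0 0 0 0 0 0;0 0 0 0 0 0;0 0 0 0 0 0",
  jaw=0,
  squeeze=60,
)

```text
t: 3.62
tool_pos: [0.5394, 0.1274, 0.174]
tool_rot: [0.0, -3.141, 0.002]
contact_force: [-0.4, -0.4, 4.3]
opening: 0.0166
```

Run:
```python
from h import *
c=cam('wrist');cv2.imwrite('pics/w2.png',cv2.convertScaleAbs(c['im'],alpha=1.4))
o=c['o'];print(o['t'],o['tool_pos'],o['contact_force'],o['opening'])
```

```text
3.625 [0.53938438 0.12742941 0.17396068] [-0.43266059 -0.36725886  4.2795658 ] 0.016607253163650137
```

View pics/w2.png

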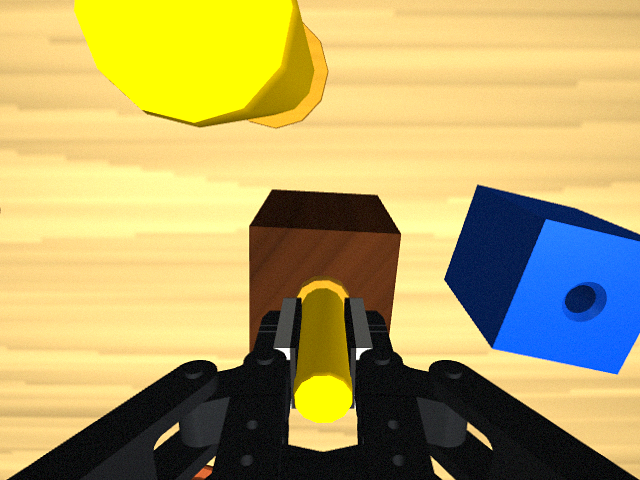

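The probe is gripped in the middle of the jaws (handle top at (323,398)) and the opening is 16.6 mm. I lift it and move over the first foot.

>>> arm_command(
  rows="0 0 10 0 0 0;0 0 30 0 0 0;0 0 55 0 0 0;0 0 80 0 0 0;0 0 95 0 0 0;0 0 95 0 0 0",
)

```text
t: 4.42
tool_pos: [0.54, 0.1275, 0.2709]
tool_rot: [-0.0, 3.139, -0.001]
contact_force: [0.6, -0.5, -0.5]
opening: 0.0166
```

>>> arm_command(
  rows="-3 -30 0 0 0 0;-6 -70 0 0 0 0;-10 -110 0 0 0 0;-15 -150 0 0 0 0;-20 -185 0 0 0 0;-28 -210 0 0 0 0;-28 -214 0 0 0 0;-28 -214 -5 0 0 0;-28 -214 -10 0 0 0;-28 -214 -15 0 0 0;-28 -214 -20 0 0 0;-28 -214 -20 0 0 0",
)

```text
t: 5.92
tool_pos: [0.5119, -0.0862, 0.2503]
tool_rot: [-0.001, 3.14, -0.0]
contact_force: [0.4, -0.2, -0.2]
opening: 0.0165
```

Run:
```python
from h import *
c=cam('side');o=c['o'];print(o['t'],o['tool_pos'],o['tool_rot'],o['contact_force'],o['opening'])
p=proj(c,o['tool_pos']+np.array([0,0,-.164]));print(p)
im=c['im'].copy();cr=im[190:370,190:430];cv2.imwrite('pics/s2.png',cv2.convertScaleAbs(cv2.resize(cr,None,fx=3,fy=3,interpolation=cv2.INTER_CUBIC),alpha=1.4))
```

```text
5.925 [ 0.51185851 -0.08617     0.25028424] [-8.52694637e-04  3.14013018e+00 -4.39139782e-04] [ 0.43679326 -0.17323663 -0.24362878] 0.016503117067539104
[[304.42544615 276.81601352]]
```

View pics/s2.png

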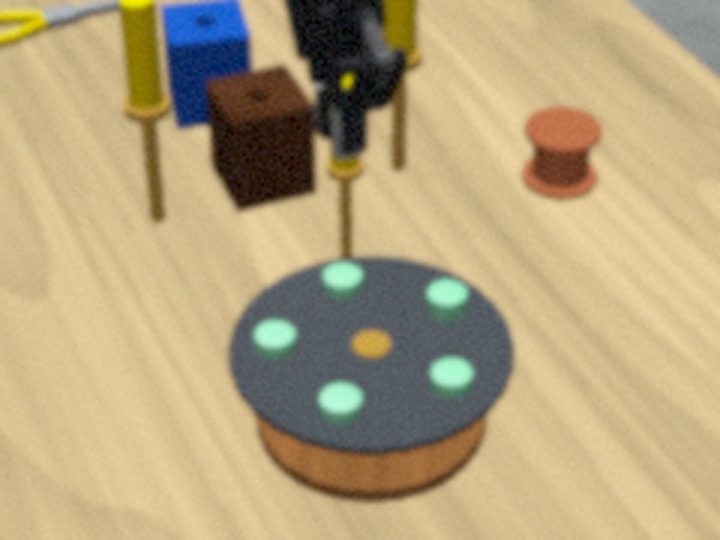

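The side view puts the probe tip at (305,276), which matches the prediction, just above the far foot. I start feeling from there.

>>> arm_command(
  rows="0 0 -3 0 0 0;0 0 -5 0 0 0;0 0 -7 0 0 0;0 0 -7 0 0 0",
)

```text
t: 6.48
tool_pos: [0.5119, -0.0863, 0.2434]
tool_rot: [-0.001, 3.14, -0.001]
contact_force: [-0.2, 0.7, -1.2]
opening: 0.0167
```

>>> arm_command(
  rows="0 0 -0.5 0 0 0;0 0 -1 0 0 0;0 0 -1 0 0 0",
)

```text
t: 6.85
tool_pos: [0.5119, -0.0863, 0.2424]
tool_rot: [-0.001, 3.14, -0.001]
contact_force: [-0.3, -0.6, -0.4]
opening: 0.0168
```

>>> arm_command(
  rows="0 0 -0.5 0 0 0;0 0 -0.5 0 0 0;0 0 -0.5 0 0 0",
)

```text
t: 7.22
tool_pos: [0.5119, -0.0863, 0.2419]
tool_rot: [-0.001, 3.14, -0.001]
contact_force: [0.1, -0.8, -1.0]
opening: 0.0168
```

>>> arm_command(
  rows="0 0 -0.5 0 0 0;0 0 -0.5 0 0 0",
)

```text
t: 7.48
tool_pos: [0.5119, -0.0863, 0.2414]
tool_rot: [-0.001, 3.14, -0.001]
contact_force: [-0.8, 0.0, -0.6]
opening: 0.0165
```

>>> arm_command(
  rows="0 0 -0.5 0 0 0;0 0 -0.5 0 0 0",
)

```text
t: 7.72
tool_pos: [0.5118, -0.0862, 0.2408]
tool_rot: [-0.001, 3.14, -0.0]
contact_force: [0.5, 0.4, -0.5]
opening: 0.0172
```

>>> arm_command(
  rows="0 0 -0.5 0 0 0;0 0 -0.5 0 0 0",
)

```text
t: 7.98
tool_pos: [0.5118, -0.0862, 0.2402]
tool_rot: [-0.001, 3.14, -0.0]
contact_force: [-0.8, 0.3, 0.7]
opening: 0.0162
```

>>> arm_command(
  rows="0 0 -0.5 0 0 0;0 0 -0.5 0 0 0",
)

```text
t: 8.22
tool_pos: [0.5118, -0.0862, 0.2396]
tool_rot: [-0.001, 3.14, -0.0]
contact_force: [0.8, 0.0, 0.0]
opening: 0.0166
```

>>> arm_command(
  rows="0 0 -0.5 0 0 0;0 0 -0.5 0 0 0",
)

```text
t: 8.48
tool_pos: [0.5117, -0.0862, 0.2391]
tool_rot: [-0.001, 3.141, -0.0]
contact_force: [-0.1, 0.5, -0.5]
opening: 0.0167
```

>>> arm_command(
  rows="0 0 -0.5 0 0 0;0 0 -0.5 0 0 0",
)

```text
t: 8.72
tool_pos: [0.5117, -0.0862, 0.2385]
tool_rot: [-0.001, 3.141, -0.0]
contact_force: [-0.4, -0.3, -0.2]
opening: 0.0169
```

>>> arm_command(
  rows="0 0 -0.5 0 0 0;0 0 -0.5 0 0 0",
)

```text
t: 8.98
tool_pos: [0.5117, -0.0862, 0.2379]
tool_rot: [-0.001, 3.141, -0.0]
contact_force: [0.2, -0.1, -1.3]
opening: 0.0164
```

>>> arm_command(
  rows="0 0 -0.5 0 0 0;0 0 -0.5 0 0 0",
)

```text
t: 9.22
tool_pos: [0.5117, -0.0862, 0.2375]
tool_rot: [-0.001, 3.141, -0.0]
contact_force: [0.6, -0.5, -0.1]
opening: 0.0164
```

>>> arm_command(
  rows="0 0 -0.5 0 0 0;0 0 -0.5 0 0 0",
)

```text
t: 9.48
tool_pos: [0.5118, -0.0862, 0.2373]
tool_rot: [-0.001, 3.14, -0.0]
contact_force: [-0.7, -0.3, 1.7]
opening: 0.0167
```

>>> arm_command(
  rows="0 0 -0.5 0 0 0;0 0 -0.5 0 0 0",
)

```text
t: 9.72
tool_pos: [0.512, -0.0863, 0.2373]
tool_rot: [-0.001, 3.14, -0.0]
contact_force: [-0.5, 1.5, 2.3]
opening: 0.0167
```

>>> arm_command(
  rows="0 0 -0.5 0 0 0;0 0 -0.5 0 0 0",
)

```text
t: 9.98
tool_pos: [0.5121, -0.0862, 0.2372]
tool_rot: [-0.001, 3.14, -0.0]
contact_force: [-1.3, 0.3, 3.5]
opening: 0.0164
```

The first foot gives soft contact at TCP z = 0.2373, at about 5 N per mm of overtravel. Now the next foot, near (0.451, -0.119).

>>> arm_command(
  rows="0 0 8 0 0 0;-20 -11 10 0 0 0;-45 -25 10 0 0 0;-61.5 -33 10 0 0 0;-61.5 -33 7 0 0 0;-61.5 -33 5 0 0 0;-61.5 -33 5 0 0 0",
)

```text
t: 10.85
tool_pos: [0.4509, -0.1189, 0.2418]
tool_rot: [-0.002, 3.14, 0.0]
contact_force: [0.4, -0.4, -0.1]
opening: 0.0168
```

>>> arm_command(
  rows="0 0 -0.5 0 0 0;0 0 -1 0 0 0;0 0 -1 0 0 0;0 0 -1 0 0 0",
)

```text
t: 11.35
tool_pos: [0.4509, -0.1189, 0.2408]
tool_rot: [-0.002, 3.14, 0.0]
contact_force: [-0.0, -0.3, 0.4]
opening: 0.0165
```

>>> arm_command(
  rows="0 0 -0.5 0 0 0;0 0 -1 0 0 0;0 0 -1 0 0 0;0 0 -1 0 0 0",
)

```text
t: 11.85
tool_pos: [0.4509, -0.1189, 0.2398]
tool_rot: [-0.002, 3.14, 0.0]
contact_force: [-0.7, -0.8, -0.1]
opening: 0.0165
```

>>> arm_command(
  rows="0 0 -0.5 0 0 0;0 0 -1 0 0 0;0 0 -1 0 0 0;0 0 -1 0 0 0",
)

```text
t: 12.35
tool_pos: [0.4509, -0.119, 0.2388]
tool_rot: [-0.002, 3.14, 0.0]
contact_force: [-0.4, -0.0, -1.4]
opening: 0.0171
```

>>> arm_command(
  rows="0 0 -0.5 0 0 0;0 0 -1 0 0 0;0 0 -1 0 0 0;0 0 -1 0 0 0",
)

```text
t: 12.85
tool_pos: [0.4509, -0.1189, 0.2378]
tool_rot: [-0.002, 3.14, 0.0]
contact_force: [0.3, -0.0, -1.7]
opening: 0.0166
```

>>> arm_command(
  rows="0 0 -0.5 0 0 0;0 0 -1 0 0 0;0 0 -1 0 0 0;0 0 -1 0 0 0",
)

```text
t: 13.35
tool_pos: [0.4511, -0.119, 0.2372]
tool_rot: [-0.002, 3.139, -0.0]
contact_force: [-0.7, 0.7, 2.7]
opening: 0.0168
```

The second foot also touches at 0.2372, so both are level. Next is the foot at (0.463, -0.189).

>>> arm_command(
  rows="0 0 8 0 0 0;4 -23 10 0 0 0;8 -46 10 0 0 0;11.5 -70 10 0 0 0;11.5 -70 7 0 0 0;11.5 -70 5 0 0 0;11.5 -70 5 0 0 0",
)

```text
t: 14.22
tool_pos: [0.4623, -0.1882, 0.2417]
tool_rot: [-0.003, 3.14, 0.001]
contact_force: [0.5, 0.1, -0.6]
opening: 0.0165
```

>>> arm_command(
  rows="0 0 -0.5 0 0 0;0 0 -1 0 0 0;0 0 -1.3 0 0 0;0 0 -1.3 0 0 0",
)

```text
t: 14.72
tool_pos: [0.4623, -0.1882, 0.2405]
tool_rot: [-0.003, 3.14, 0.001]
contact_force: [-0.2, -0.3, -0.2]
opening: 0.0168
```

>>> arm_command(
  rows="0 0 -0.5 0 0 0;0 0 -1 0 0 0;0 0 -1.3 0 0 0;0 0 -1.3 0 0 0",
)

```text
t: 15.22
tool_pos: [0.4623, -0.1882, 0.2391]
tool_rot: [-0.003, 3.14, 0.001]
contact_force: [-0.4, 0.4, -0.1]
opening: 0.0167
```

That foot is not proud. Next is the foot at (0.532, -0.198).

>>> arm_command(
  rows="0 0 6 0 0 0;23 -3 8 0 0 0;46 -6 8 0 0 0;70 -9.5 8 0 0 0;70 -9.5 5 0 0 0;70 -9.5 3 0 0 0;70 -9.5 3 0 0 0",
)

```text
t: 16.1
tool_pos: [0.5315, -0.1975, 0.2417]
tool_rot: [-0.003, 3.141, 0.001]
contact_force: [-0.3, 0.8, -1.6]
opening: 0.0169
```

>>> arm_command(
  rows="0 0 -0.5 0 0 0;0 0 -1 0 0 0;0 0 -1 0 0 0;0 0 -1 0 0 0",
)

```text
t: 16.6
tool_pos: [0.5315, -0.1975, 0.2407]
tool_rot: [-0.003, 3.141, 0.001]
contact_force: [0.3, -0.2, -1.2]
opening: 0.0165
```

>>> arm_command(
  rows="0 0 -0.5 0 0 0;0 0 -1 0 0 0;0 0 -1 0 0 0;0 0 -1 0 0 0",
)

```text
t: 17.1
tool_pos: [0.5315, -0.1975, 0.2397]
tool_rot: [-0.003, 3.141, 0.001]
contact_force: [0.2, 0.3, -0.4]
opening: 0.0168
```

This one is not proud either. The last foot, at (0.563, -0.1335), should touch about 3 to 4 mm higher.

>>> arm_command(
  rows="0 0 5 0 0 0;10 20 8 0 0 0;20 42 8 0 0 0;31.5 64 8 0 0 0;31.5 64 4 0 0 0;31.5 64 2.5 0 0 0;31.5 64 2.5 0 0 0",
)

```text
t: 17.98
tool_pos: [0.5626, -0.1341, 0.2419]
tool_rot: [0.001, -3.141, -0.001]
contact_force: [-0.6, 0.6, -0.5]
opening: 0.0169
```

>>> arm_command(
  rows="0 0 -0.5 0 0 0;0 0 -0.8 0 0 0;0 0 -0.8 0 0 0;0 0 -0.8 0 0 0",
)

```text
t: 18.48
tool_pos: [0.5626, -0.1342, 0.2412]
tool_rot: [0.001, -3.141, -0.001]
contact_force: [0.2, 0.3, -1.2]
opening: 0.0168
```

>>> arm_command(
  rows="0 0 -0.5 0 0 0;0 0 -0.8 0 0 0;0 0 -0.8 0 0 0;0 0 -0.8 0 0 0",
)

```text
t: 18.98
tool_pos: [0.5627, -0.1342, 0.2407]
tool_rot: [-0.001, 3.141, 0.001]
contact_force: [0.4, 0.3, 1.4]
opening: 0.0163
```

The proud foot is found: contact at 0.2407, about 3.4 mm high. I press it in gently, in steps.

>>> arm_command(
  rows="0 0 -1 0 0 0;0 0 -2 0 0 0;0 0 -2.5 0 0 0;0 0 -2.5 0 0 0",
)

```text
t: 19.48
tool_pos: [0.5632, -0.1342, 0.2402]
tool_rot: [-0.001, 3.14, 0.001]
contact_force: [-2.9, 1.2, 8.8]
opening: 0.0168
```

>>> arm_command(
  rows="0 0 -1.5 0 0 0;0 0 -2.5 0 0 0;0 0 -3 0 0 0;0 0 -3 0 0 0",
)

```text
t: 19.98
tool_pos: [0.5637, -0.1343, 0.2401]
tool_rot: [-0.002, 3.139, 0.0]
contact_force: [-3.8, 0.7, 11.0]
opening: 0.0166
```

>>> arm_command(
  rows="-0.5 0 -2.5 0 0 0;-1 0 -3.5 0 0 0;-1 0 -4.2 0 0 0;-1 0 -4.2 0 0 0",
)

```text
t: 20.48
tool_pos: [0.5634, -0.1343, 0.2395]
tool_rot: [-0.002, 3.136, -0.0]
contact_force: [-4.5, 3.1, 13.6]
opening: 0.0169
```

>>> arm_command(
  rows="-0.5 0 -3.5 0 0 0;-0.5 0 -4.5 0 0 0;-0.5 0 -4.5 0 0 0;-0.5 0 -4.5 0 0 0",
)

```text
t: 20.98
tool_pos: [0.5635, -0.1343, 0.2384]
tool_rot: [-0.002, 3.135, -0.0]
contact_force: [-5.5, 2.5, 14.2]
opening: 0.0162
```

>>> arm_command(
  rows="-0.5 0 -3.5 0 0 0;-0.5 0 -4.4 0 0 0;-0.5 0 -4.4 0 0 0",
)

```text
t: 21.35
tool_pos: [0.5634, -0.1343, 0.2375]
tool_rot: [-0.002, 3.134, -0.001]
contact_force: [-5.6, 2.1, 14.2]
opening: 0.0164
```

>>> arm_command(
  rows="-0.7 0 1 0 0 0;-0.7 0 2 0 0 0;-0.7 0 2 0 0 0;-0.7 0 2 0 0 0",
)

```text
t: 21.85
tool_pos: [0.5625, -0.1342, 0.2388]
tool_rot: [-0.002, 3.135, -0.0]
contact_force: [-0.3, 0.5, -1.0]
opening: 0.0165
```

>>> arm_command(
  rows="0 0 -0.5 0 0 0;0 0 -1 0 0 0;0 0 -1 0 0 0;0 0 -1 0 0 0",
)

```text
t: 22.35
tool_pos: [0.5626, -0.1342, 0.238]
tool_rot: [-0.002, 3.135, -0.0]
contact_force: [-0.7, 0.5, 1.8]
opening: 0.0164
```

>>> arm_command(
  rows="0 0 -0.4 0 0 0;0 0 -0.8 0 0 0;0 0 -0.8 0 0 0;0 0 -0.8 0 0 0",
)

```text
t: 22.85
tool_pos: [0.5628, -0.1343, 0.2378]
tool_rot: [-0.002, 3.134, -0.001]
contact_force: [-1.3, 0.8, 6.4]
opening: 0.0166
```

About 0.7 mm is left, so I press again.

>>> arm_command(
  rows="-0.3 0 -2.5 0 0 0;-0.3 0 -4.3 0 0 0;-0.3 0 -4.3 0 0 0;-0.3 0 -4.3 0 0 0",
)

```text
t: 23.35
tool_pos: [0.5633, -0.1344, 0.2365]
tool_rot: [-0.002, 3.132, -0.001]
contact_force: [-4.1, 2.0, 13.0]
opening: 0.0166
```

>>> arm_command(
  rows="-0.5 0 1 0 0.3 0;-0.5 0 2 0 0.5 0;-0.5 0 2.5 0 0.5 0;-0.5 0 2.5 0 0.5 0",
)

```text
t: 23.85
tool_pos: [0.5625, -0.1343, 0.2382]
tool_rot: [-0.002, 3.141, -0.001]
contact_force: [-0.4, 0.3, -0.7]
opening: 0.0169
```

>>> arm_command(
  rows="0 0 -0.5 0 0 0;0 0 -1 0 0 0;0 0 -1 0 0 0;0 0 -1 0 0 0",
)

```text
t: 24.35
tool_pos: [0.5625, -0.1343, 0.2372]
tool_rot: [-0.002, 3.141, -0.001]
contact_force: [-0.3, 0.1, -0.1]
opening: 0.0167
```

>>> arm_command(
  rows="0 0 -0.4 0 0 0;0 0 -0.8 0 0 0;0 0 -0.8 0 0 0;0 0 -0.8 0 0 0",
)

```text
t: 24.85
tool_pos: [0.5627, -0.1343, 0.2369]
tool_rot: [-0.002, 3.141, -0.001]
contact_force: [-0.7, 0.5, 3.5]
opening: 0.0168
```

The foot now touches at 0.2370, against 0.2372 for the level ones. To rule out the probe having slipped in the grip, I re-touch a neighbouring level foot.

>>> arm_command(
  rows="0 0 6 0 0 0;-17 16 8 0 0 0;-34 32 8 0 0 0;-51 48 8 0 0 0;-51 48 4 0 0 0;-51 48 1.3 0 0 0;-51 48 1.3 0 0 0",
)

```text
t: 25.72
tool_pos: [0.512, -0.0867, 0.2378]
tool_rot: [-0.002, 3.141, -0.001]
contact_force: [-0.2, 0.2, -0.3]
opening: 0.0161
```

>>> arm_command(
  rows="0 0 -0.5 0 0 0;0 0 -1 0 0 0;0 0 -1 0 0 0;0 0 -1 0 0 0",
)

```text
t: 26.22
tool_pos: [0.5122, -0.0869, 0.2373]
tool_rot: [-0.002, 3.14, -0.002]
contact_force: [-0.2, -0.2, 2.4]
opening: 0.016
```

>>> arm_command(
  rows="0 0 -0.4 0 0 0;0 0 -0.8 0 0 0;0 0 -0.8 0 0 0;0 0 -0.8 0 0 0",
)

```text
t: 26.72
tool_pos: [0.5124, -0.0869, 0.2371]
tool_rot: [-0.002, 3.14, -0.002]
contact_force: [-0.6, 1.3, 5.1]
opening: 0.0163
```

The reference is unchanged at 0.2373, so the pressed foot is within about 0.2–0.3 mm of level. I lift clear and look for the hole centre.

>>> arm_command(
  rows="0 0 10 0 0 0;0 0 20 0 0 0;0 0 34 0 0 0;4 30 34 0 0 0;8 60 34 0 0 0;12 90 34 0 0 0;12 90 34 0 0 0",
)

```text
t: 27.6
tool_pos: [0.5246, 0.0044, 0.2719]
tool_rot: [-0.006, 3.139, -0.002]
contact_force: [-0.3, 0.3, -1.9]
opening: 0.0165
```

Run:
```python
from h import *
out=[]
for n in('side','top','wrist'):
    c=cam(n);o=c['o']
    g=proj(c,[.5394,.1274,.08])[0]; tip=proj(c,o['tool_pos']-[0,0,.164])[0]
    x,y=int(g[0])-45,int(g[1])-45
    if n=='wrist': x,y=max(0,min(550,int(g[0])-45)),max(0,min(390,int(g[1])-45))
    cr=cv2.convertScaleAbs(c['im'][y:y+90,x:x+90],alpha=1.8)
    print(n,'hole guess',g,'tip',tip,'crop org',x,y, o['tool_pos'])
    # dark blob near guess
    m=cv2.cvtColor(c['im'],cv2.COLOR_BGR2GRAY)
    x0,y0=int(g[0])-8,int(g[1])-8
    if n!='wrist':
        w=m[y0:y0+17,x0:x0+17].astype(float);print(w[::1,:].astype(int))
    out.append(cv2.resize(cr,(260,260),interpolation=cv2.INTER_CUBIC))
cv2.imwrite('pics/hole.png',np.hstack(out))
```

```text
side hole guess [275.54705099 221.2520288 ] tip [291.29732791 241.51816975] crop org 230 176 [0.52462137 0.0044387  0.27186982]
[[30 37 33 29 34 44 64 88 94 93 89 81 72 67 64 56 49]
 [42 40 39 40 48 43 59 62 67 61 59 55 51 49 43 40 37]
 [42 48 44 44 48 47 46 51 48 48 46 45 44 50 49 46 47]
 [46 48 45 48 49 46 49 47 47 41 45 49 47 49 48 44 48]
 [52 46 48 47 49 49 43 47 45 47 46 46 46 49 47 50 43]
 [46 50 46 44 48 52 41 43 47 42 48 45 45 50 46 51 48]
 [50 47 47 49 47 44 43 42 40 38 46 41 42 46 49 53 45]
 [54 46 49 47 43 46 46 36 36 36 35 36 43 44 49 48 49]
 [48 47 48 48 47 44 40 34 29 29 31 29 34 46 47 51 45]
 [46 51 51 43 50 41 40 35 26 26 31 33 41 47 48 49 43]
 [50 43 47 49 41 47 41 36 31 40 43 37 47 43 42 49 48]
 [47 50 48 46 47 45 45 45 41 44 42 46 46 46 48 46 47]
 [45 45 52 45 47 42 44 44 45 43 42 42 40 46 47 46 46]
 [42 40 45 48 44 47 49 44 46 49 46 45 49 47 42 42 45]
 [45 44 42 42 48 45 46 43 37 42 45 46 44 39 38 38 40]
 [39 40 45 46 40 38 43 38 46 45 40 40 40 38 37 34 29]
 [44 40 36 39 37 41 37 38 41 35 31 23 34 21 31 27 24]]
top hole guess [267.06612209 273.26797073] tip [328.7
[... 421 characters left out ...]
36 35 35 34 54 63 64 64 63 64]
 [52 51 51 49 45 39 35 35 34 33 36 58 64 64 63 65 64]
 [51 50 50 49 46 40 35 34 34 34 36 57 64 64 62 63 64]
 [51 49 50 50 48 44 39 35 34 34 37 59 65 64 64 64 62]
 [50 50 51 51 51 48 44 42 39 38 45 62 65 64 64 63 63]
 [51 50 51 51 52 51 49 48 46 46 50 62 66 64 64 63 63]
 [50 51 50 52 53 53 51 51 49 48 63 65 64 64 63 63 63]
 [51 50 52 52 52 51 51 51 49 48 62 66 64 64 63 63 64]
 [50 51 51 51 52 52 51 50 48 47 59 64 64 63 64 63 63]
 [50 52 51 52 52 51 49 49 48 47 60 65 64 63 63 64 63]
 [51 51 52 52 52 51 49 48 49 48 61 65 63 64 63 65 63]]
wrist hole guess [505.30640528 251.2493471 ] tip [323.89927183 243.62830807] crop org 460 206 [0.52451669 0.0029475  0.27165775]
```

View pics/hole.png

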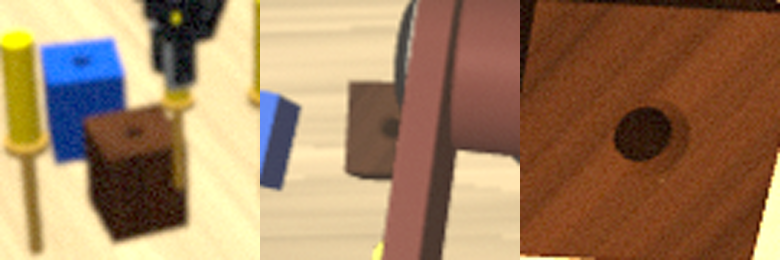

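The hole is near (0.540, 0.1275): at (506,253) in the wrist picture and (276,221) in the side picture. Both agree with the grasp position. I move above it.

>>> arm_command(
  rows="3 25 0 0 0 0;6 55 0 0 0 0;9 85 0 0 0 0;13 112 0 0 0 0;15.5 124.5 0 0 0 0;15.5 124.5 0 0 0 0;15.5 124.5 0 0 0 0;15.5 124.5 0 0 0 0",
)

```text
t: 28.75
tool_pos: [0.54, 0.1262, 0.2715]
tool_rot: [0.0, 3.139, -0.003]
contact_force: [0.1, -0.3, -0.3]
opening: 0.0164
```

Run:
```python
from h import *
c=cam('wrist');o=c['o'];print(o['t'],o['tool_pos'],o['tool_rot'],proj(c,[.54,.1275,.08]),proj(c,o['tool_pos']-[0,0,.164]))
cv2.imwrite('pics/w3.png',cv2.convertScaleAbs(c['im'][120:420,170:470],alpha=1.8))
```

```text
28.75 [0.53997403 0.126248   0.27149647] [ 4.83334020e-04  3.13941279e+00 -3.06020294e-03] [[325.73013835 230.47764979]] [[323.94638271 243.68004124]]
```

View pics/w3.png

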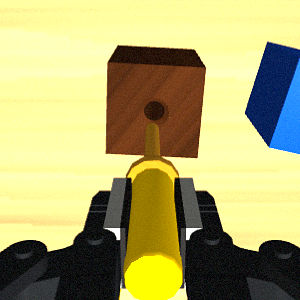

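The hole is at (325,231) and the tip at (322,244), so a +2 mm shift in y lines them up. I insert.

>>> arm_command(
  rows="0 2 0 0 0 0;0 2 -10 0 0 0;0 2 -20 0 0 0;0 2 -30 0 0 0;0 2 -38 0 0 0;0 2 -38 0 0 0",
)

```text
t: 29.55
tool_pos: [0.5395, 0.1283, 0.2323]
tool_rot: [0.0, 3.141, -0.003]
contact_force: [-0.3, 0.7, -0.9]
opening: 0.0167
```

>>> arm_command(
  rows="0 0 -12 0 0 0;0 0 -25 0 0 0;0 0 -38 0 0 0;0 0 -50 0 0 0;0 0 -56 0 0 0;0 0 -57.5 0 0 0;0 0 -57.5 0 0 0",
)

```text
t: 30.42
tool_pos: [0.5397, 0.1283, 0.1751]
tool_rot: [0.0, 3.141, -0.003]
contact_force: [0.2, 0.3, -0.7]
opening: 0.0163
```

>>> arm_command(
  rows="0 0 -0.5 0 0 0;0 0 -1 0 0 0;0 0 -1 0 0 0",
)

```text
t: 30.8
tool_pos: [0.5398, 0.1284, 0.1743]
tool_rot: [0.0, 3.141, -0.003]
contact_force: [0.2, -0.7, -1.4]
opening: 0.0168
```

>>> arm_command(
  rows="0 0 0 0 0 0;0 0 0 0 0 0;0 0 0 0 0 0;0 0 0 0 0 0;0 0 0 0 0 0;0 0 0 0 0 0;0 0 0 0 0 0;0 0 0 0 0 0",
  jaw=1,
)

```text
t: 31.8
tool_pos: [0.5398, 0.1284, 0.1742]
tool_rot: [0.0, 3.141, -0.003]
contact_force: [-0.6, 0.5, -0.2]
opening: 0.0855
```

>>> arm_command(
  rows="0 0 15 0 0 0;0 0 40 0 0 0;0 0 70 0 0 0;0 0 100 0 0 0;0 0 130 0 0 0;0 0 130 0 0 0;0 0 130 0 0 0",
)

```text
t: 32.67
tool_pos: [0.5395, 0.1283, 0.3039]
tool_rot: [0.0, 3.141, -0.003]
contact_force: [0.2, -0.2, 0.2]
opening: 0.0853
```

Run:
```python
from h import *
s=cam('side');c=cam('wrist');print(c['o']['t'],c['o']['tool_pos'])
a=cv2.resize(s['im'][140:370,150:430],(480,394));b=cv2.resize(c['im'],(320,240));b=cv2.copyMakeBorder(b,0,154,0,0,cv2.BORDER_CONSTANT)
cv2.imwrite('pics/end.png',cv2.convertScaleAbs(np.hstack([a,b]),alpha=1.4))
```

```text
32.725 [0.53922056 0.12830393 0.30298748]
```

View pics/end.png

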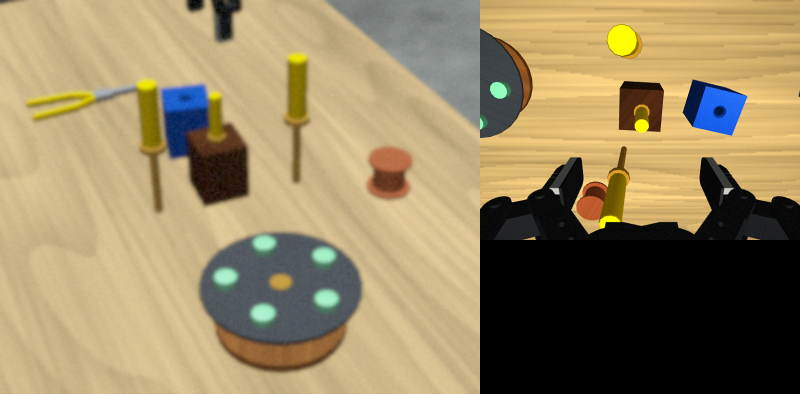

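The probe is upright in the dark holder with its collar on the block, the gripper is clear, and nothing else in view has moved. I hand the job in.

```bash
python3 -c "
from station import workorder;print(workorder.finish_job())"
```

```text
the job is handed in; nothing more can be done
None
```

I found the proud foot with the probe, pressed it level, put the probe back upright in its holder, and handed the job in at about 33 s of the 72 s allowed.

- **Finding the foot:** Two feet touched at tool height 0.2372–0.2373 m. Two more gave no contact 2 mm or so above that height, so they were not proud, but I did not measure their exact height. The fifth, near (0.563, -0.134), touched about 3.4 mm higher.
- **Pressing it in:** I pressed it in small steps at about 13–14 N. It ended at 0.2369–0.2370 m, against 0.2373 m when I re-touched a level foot. That is about 0.2–0.3 mm low, close to the spread of the touch readings.
- **Final state:** The last pictures show the probe upright in the dark holder with its collar on the block and the gripper clear. The tall probes, blue block, spool and pliers look undisturbed. The jar was outside that last picture, and the arm never went near it.

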